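Shut and bolt the sample courier case

ROBOT

A 6-joint arm with a two-finger parallel gripper is mounted at the origin on a cart in front of the work surface, level with it; the furniture and walls round the work are solid. World frame = base frame: x ahead of the robot, y to its left, z up, the work surface at z = 0. Lengths are in m, angles in rad, forces in N, time in s.
With the tool pointing down it reaches from about 0.225 to 0.875 m from the base axis. Payload 3.4 kg.
Tool frame: the origin (TCP) lies on the centre line of the jaws, within the pads' length; the fingertips stand 14 mm ahead of it and the grasp point (between the pads) lies 5 mm behind it (robot.nose_length is the distance from the TCP to the fingertips, in m); z points along the fingers, y is the line along which they close (so a half turn about z gives the same grasp; the last joint's range is limited). The gripper opens to 85 mm and grips with 20 to 120 N. Pads are 22 mm wide; open, the fingers measure 114 mm over their backs; the gripper's body (76 mm by 85 mm) begins 54 mm behind the grasp point. The pads swing forward as they close: fully open they stand 13 mm farther back than shut.
Start: joints at [-1.233, 0.276, 1.505, -0, 1.361, -0.121], TCP at [0.255, -0.516, 0.245] pointing down, gripper open.
Joint ranges: [-2.89, 2.89], [-0.75, 2.08], [0.22, 2.7], [-1.18, 4.32], [0.11, 2.71], [-2.7, 2.7]. Speed limits (rad/s): [2.57, 2.57, 3.14, 3.14, 3.14, 3.14].

INTERFACE

Orientations are given as a unit quaternion [w, x, y, z].
In Python, from rig import robot gives the robot as it stands. The module is installed in compiled form; this text tells all that it offers.
- The arm moves only by the tool step_arm, never from a script. Its argument "commands" is text: rows parted by semicolons, each of 6 numbers parted by spaces: the shift along the tool's x, y, z in cm, then the turn, a rotation vector about the tool's x, y, z in rad. A call has 1 to 12 rows; each row shifts and turns the commanded pose from where the row before left it, along the tool's axes as they then stand; what a row does not reach is not made up. A row lasts 1/10 s, in which the tool goes at most 50 mm and 8.59 degrees, less where a joint would pass 70% of its speed; a pose out of reach is approached as far as the arm can. A call is refused whole if a number of a shift passes 5 or a number of a turn 0.15, either way. A call with a gripper value outside its range is refused whole. "claw" is the finger opening in cm, from 0 to 8.54, set as the call begins (left out, the last holds). The fingers move at their own pace and stop on an object; "grip_force" is the grip in N (left out, the last holds). Time passes only in rows, so rows that do not move let the fingers close. It gives the time, the measured TCP pose, the force, the opening and the grip force at its end, in the units of the state.
- robot.sense(): the state, without advancing time (a new reading comes with each control period).
- robot.camera(name): name is "side" or "top" or "wrist"; returns a dict with "pixels" (384x512x3 uint8, red, green, blue), "range_z" (384x512 float32, m along the optical axis (not along the pixel's ray), 0 where there is no reading), "fx", "fy", "cx", "cy" (pixels), "dist" ([k1, k2, p1, p2, k3] as OpenCV has them; the pictures are not rectified), "R" (3x3) and "t" (3): a world point X has camera coordinates R X + t. Camera axes: x right, y down, z forward; pixel columns grow to the right and rows downward; lengths in m; the calibration is good to about 2 mm. A picture is of the moment at which its call begins.
- robot.sign_off(): hands the job in; it is judged then, once.
The state is a dict: "t": time; "q": joint angles; "dq": joint speeds; "joint_efforts": joint torques, N m; "eef_pos": TCP position; "tool_rot": TCP orientation; "contact_force": force on the tool from outside, world axes, zero at the start; "wrist_torque": the same for the moment, N m; "opening": finger opening in m; "grip_force": force on a finger pad.
Only numpy, scipy, OpenCV 4.12 (cv2) and the standard library are available. Lean on these libraries where they do the work, as an engineer would, in place of code of your own. Each camera call takes 0.05 s, during which the arm holds its last target. There are 200 camera calls.

TASK

The courier is due: press the lid of the aluminium sample case fully shut, push its barrel bolt across into the staple, and turn the bolt's handle down toward you into the notch of the plate until it is fully seated, so that the bolt cannot slide back. Where the notch lies has to be felt for: do not force the handle against the plate's edge. Leave everything else on the bench as it is.

Things in the scene. Friction and masses are not known exactly. Their poses are not given: they have to be found in the camera images.
- case: Aluminium courier case, fixed, 140 mm deep (x), 260 wide (y), its lid's top 92 above the bench when shut. Origin: centre of the underside; it faces the robot along its own -x, +y is its left. The lid is hinged along the back edge and carries a barrel bolt lying along y. Offsets in the other entries are mm in this frame with the lid shut. Lid first: a pushed-out bolt keeps the lid from shutting.
- lid (a joint): Angle of the lid, rad: 0 shut, grows as its front edge rises; starts ajar, 0.45 to 0.8. Hinge line at x +72, z 88. A stiff friction hinge: it stays where it is left and takes a few newtons at the front edge to move. It must read under 0.02 before the bolt is pushed across.
- lid_push (a point): A bare spot on the lid's top near its front left corner (case x -50, y +112, z 92 mm when shut), clear of the bolt, where the lid can be pressed down; it moves with the lid.
- rod_axis (a point): Point on the axis of the bolt's rod at y 0, moving with the lid (x -15, z 110 when shut, 18 above the lid). The rod is 12 mm thick and runs in two guides on the lid, centred at y -65 and -114, each 14 long in y, 21 deep in x, tops 29 above the lid. The handle sits near the rod's rear (left) end.
- bolt (a joint): How far the rod is pushed out to the right (case -y), in m: 0 drawn back, 0.074 end of travel; starts at 0 to 0.012. About 4 N slide it and it stays where it is left. The nose is through the staple from 0.030 on.
- staple (a point): Centre of the keeper's opening on the right end of the case (x -15, y -145, z 110): a steel staple from y -138 to -152, opening 17 by 19 mm, through which the nose of the rod must pass.
- plate_edge (a point): Middle of the range of the notch, on the top edge of the steel notch plate (x -39, y -7, z 122; 30 above the lid), moving with the lid. The plate stands upright along y, 3 mm thick, 118 long, with ONE notch, open at the top, 11 wide, 12 deep. It is clamped through long holes: the notch lies up to 16 mm to either side (y) of this point. That is not measured: see it or feel for it.
- handle (a joint): Angle of the handle about the rod, rad: 0 straight up from the lid, grows as it is turned forward and down (to case -x); starts at 0 to 0.5. Stays where it is left (about 1 N at the knob turns it). It meets the plate's edge at about 0.95 except over the notch, with the bolt out somewhere from 0.036 to 0.068; seated on the notch's bottom it reads about 1.40.
- drop_handle: The handle: a straight steel stem 8 mm thick, square to the rod, with a ball knob 17 mm across, 50 mm from the rod's axis. Origin on the rod's axis at the stem: case y = 45 minus the bolt's travel. Its z points along the stem to the knob, its y along the rod (case +y). Pressing it on the case or its plate with over 25 N bends the plate.
- knob (a point): Centre of the ball knob. Lid shut: 68 mm above the lid with the handle up, 26 mm above the lid and just inside the case's front edge when seated.
- reagent_amber: Bystander: small amber dropper bottle with a pale cap, 31 mm across and 78 tall, to the right of the case. Origin: centre of its underside.
- reagent_blue: Bystander: small blue dropper bottle with a dark cap, 33 mm across and 78 tall, at the right of the bench. Origin: centre of its underside.
- timer: Bystander: round white dial timer, 68 mm across and 47 high, behind the case, by the printer. Origin: centre of its underside.
- carton: Bystander: flat closed carton 45x100x60 mm, at the right of the bench. Origin: centre of its underside.
- tape: Bystander: roll of tape lying flat, 62 mm across and 20 high, behind the case and left of the timer. Origin: centre of its underside.
- tweezers: Bystander: steel forceps 131 mm long, lying along the front of the case. Origin: centre of its underside.
- dish: Bystander: lidded petri dish, 58 mm across and 12 high, before the case's front left corner. Origin: centre of its underside.
- pad: Bystander: yellow sticky note pad 76x76x16 mm, behind the small centrifuge. Origin: centre of its underside.

How it is judged:
By the outcome, as a careful person would: the job done as asked, in the order asked, and still so for the second after the job is handed in, with the robot touching nothing.
It also fails if it takes over 67 s, if anything falls off the work surface, if the arm or the gripper's body presses on something with over 40 N, if the wrist force passes 120 N, or if a joint passes its speed limit or range.

## Working session

There is one attempt and no reset: what is moved stays moved. The work goes in short steps, Python scripts to look and compute and a tool call to move; the robot and the scene stay as the last step left them, time stands still between calls to the robot, and variables do not carry over. Pictures are saved under pics/ and viewed, at most 10 in all, crops included, and the job is handed in when it is done.

Besides the shell and the picture viewer there is one more tool, called after ">>>" by a JSON object that holds its "api" and its "payload", one argument or row to a line. step_arm: Moves the arm, as the interface text tells. Its arguments: {"type":"object","properties":{"commands":{"type":"string"},"claw":{"type":"number"},"grip_force":{"type":"number"}},"required":["commands"]}

```bash
mkdir -p pics; cat > h.py <<'E'
from rig import robot
import numpy as np, cv2
def look(n,f):
    c=robot.camera(n); cv2.imwrite(f'pics/{f}.png',c['pixels'][:,:,::-1]); np.savez(f'{f}.npz',**c); return c
def world(c,u,v,z=None):
    K=np.array([[c['fx'],0,c['cx']],[0,c['fy'],c['cy']],[0,0,1.]])
    p=cv2.undistortPoints(np.array([[[u,v]]],float),K,np.array(c['dist'],float))[0,0]
    z=np.median(c['range_z'][int(v)-1:int(v)+2,int(u)-1:int(u)+2]) if z is None else z
    return np.array(c['R']).T@(np.array([p[0]*z,p[1]*z,z])-c['t'])
def cloud(c):
    K=np.array([[c['fx'],0,c['cx']],[0,c['fy'],c['cy']],[0,0,1.]])
    v,u=np.mgrid[0:384,0:512]
    p=cv2.undistortPoints(np.stack([u,v],-1).reshape(-1,1,2).astype(float),K,np.array(c['dist'],float))[:,0]
    z=c['range_z'].reshape(-1); P=np.c_[p*z[:,None],z]
    W=(P-np.array(c['t']))@np.array(c['R']); W[z==0]=np.nan
    return W.reshape(384,512,3)
E
python3 - <<'E'
from h import *
a=look('top','top1');b=look('side','side1')
cv2.imwrite('pics/both1.png',cv2.resize(np.hstack([a['pixels'],b['pixels']])[:,:,::-1],(800,300)))
print(robot.sense())
for c in(a,b): print(-np.array(c['R']).T@c['t'])
E
```

```text
{'t': 0.1, 'q': array([-1.23297405e+00,  2.76548156e-01,  1.50602227e+00, -1.40571844e-05,
        1.36070644e+00, -1.21001206e-01]), 'dq': array([ 0.00046893, -0.00018542, -0.00258976,  0.00060677, -0.00091749,
       -0.00036629]), 'joint_efforts': array([ 1.63211513e-03, -4.17698157e+01, -2.46405047e+01, -9.16372778e-05,
        5.73500904e-03,  9.15562964e-06]), 'eef_pos': array([ 0.25450168, -0.5151014 ,  0.24451057]), 'tool_rot': array([-8.36421252e-04,  9.73799657e-01,  2.27406067e-01, -9.79471871e-05]), 'contact_force': array([ 0.03407039, -0.22108192, -0.51356265]), 'wrist_torque': array([-0.02524964, -0.01438727, -0.00640156]), 'grip_force': 0.0, 'opening': 0.08524494163133504}
[ 0.41984263 -0.25980597  1.16706841]
[ 0.34122501 -0.73997218  0.81605369]
```

View pics/top1.png

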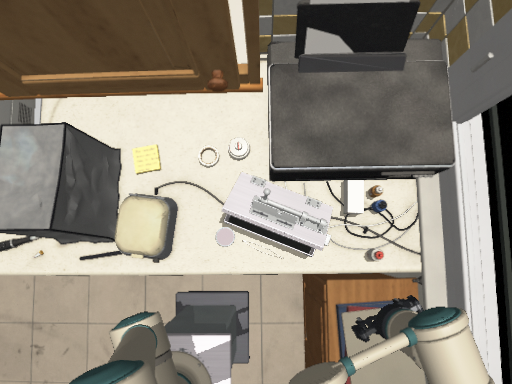

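View pics/side1.png

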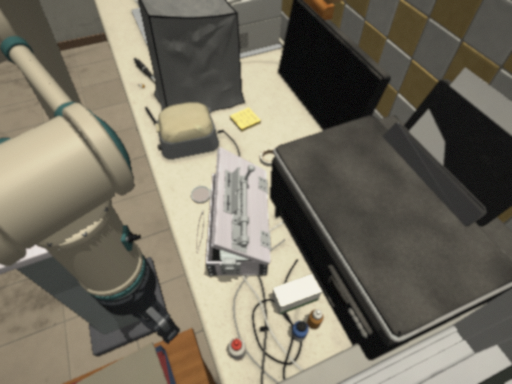

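The top view shows the case centred near (275,213), rotated slightly, lid ajar, with the bolt on top and the handle near (268,195). The printer is behind it and the tweezers in front. The side view shows the same case near (240,215). Next I fit the lid and the case pose.

```bash
python3 - <<'E'
from h import *
a=dict(np.load('top1.npz'));b=dict(np.load('side1.npz'))
A=cv2.resize(a['pixels'][165:265,210:345],(675,500),interpolation=cv2.INTER_CUBIC)
cv2.imwrite('pics/topcrop.png',A[:,:,::-1])
W=cloud(a); S=cloud(b)
for (u,v) in [(244,175),(330,207),(322,247),(222,207),(224,211),(306,254),(268,195),(324,190),(289,182)]: print(u,v,W[v,u].round(3), S[0,0].round(1) if 0 else '')
# lid plane fit RANSAC on lid region
P=W[170:258,215:335].reshape(-1,3); P=P[np.isfinite(P).all(1)&(P[:,2]>.08)&(P[:,2]<.25)]
rng=np.random.default_rng(0);best=0
for _ in range(800):
    q=P[rng.choice(len(P),3,False)];n=np.cross(q[1]-q[0],q[2]-q[0]);n/=np.linalg.norm(n)+1e-12
    m=abs((P-q[0])@n)<.003
    if m.sum()>best:best=m.sum();M=m
c=P[M].mean(0);n=np.linalg.svd(P[M]-c)[2][2];n*=np.sign(n[2]);print(len(P),best,c,n,'ang',np.arccos(n[2]))
Q=P[M]; h=np.array([n[0],n[1]]);print('front dir yaw? n_xy',h/np.linalg.norm(h), 'yaw',np.arctan2(-h[1],-h[0]))
r=cv2.minAreaRect(((Q-c)[:,:2]).astype(np.float32));print(r, cv2.boxPoints(r)+c[:2])
E
```

```text
244 175 [ 0.597 -0.208  0.097] 
330 207 [ 0.506 -0.441  0.093] 
322 247 [ 0.4   -0.403  0.182] 
222 207 [ 0.503 -0.156  0.182] 
224 211 [ 0.493 -0.161  0.175] 
306 254 [ 0.38  -0.374  0.078] 
268 195 [ 0.538 -0.273  0.123] 
324 190 [ 0.564 -0.441 -0.001] 
289 182 [ 0.59  -0.338  0.   ] 
5589 3267 [ 0.50412279 -0.29876451  0.13973459] [ 0.58352285 -0.23876505  0.7762038 ] ang 0.6821741401852353
front dir yaw? n_xy [ 0.92551852 -0.37870236] yaw 2.753198828149278
((0.003737073391675949, -0.00496770441532135), (0.27013081312179565, 0.12633702158927917), 67.82403564453125) [[ 0.39838324 -0.4049636 ]
 [ 0.51537499 -0.45264982]
 [ 0.6173365  -0.20250083]
 [ 0.50034475 -0.15481461]]
```

View pics/topcrop.png

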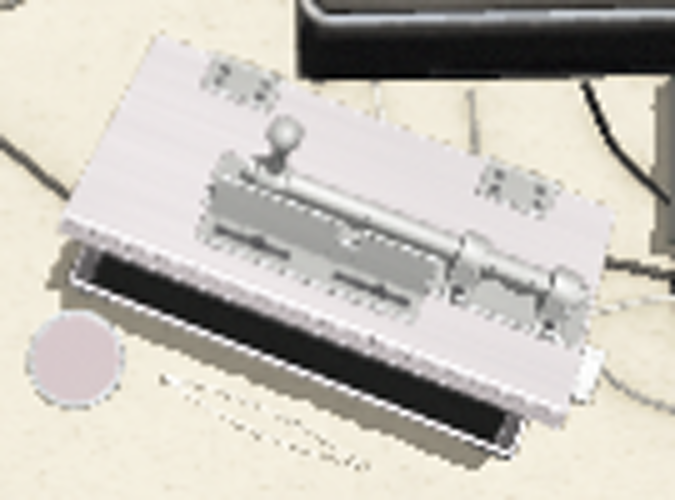

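The crop (5x of the top view from (210,165)) shows the knob at (283,130) with the handle nearly up, the rod running right to the guides at (468,255) and (562,300), and the notch plate in front of the rod. A possible notch is near (350,235). Moving above the lid's front left corner.

>>> {"api": "step_arm", "payload": {
  "commands": "0 0 -1 0 0 0.141;0 0 -1 0 0 0.141;0 0 -1 0 0 0.141;0 0 -1 0 0 0.141;0 0 -1 0 0 0.141;0 0 -1 0 0 0.141",
  "claw": 0,
  "grip_force": 20
}}

```text
t: 0.7
eef_pos: [0.2545, -0.5153, 0.3052]
tool_rot: [-0.0, 0.981, -0.195, -0.0]
contact_force: [-0.3, -0.1, 0.1]
opening: -0.0
grip_force: 0.0
```

>>> {"api": "step_arm", "payload": {
  "commands": "1.15 -4 0 0 0 0;1.15 -4 0 0 0 0;1.15 -4 0 0 0 0;1.15 -4 0 0 0 0;1.15 -4 0 0 0 0;1.15 -4 0 0 0 0;1.15 -4 0 0 0 0;1.15 -4 0 0 0 0;1.15 -4 0 0 0 0;1.15 -4 0 0 0 0;0 0 0 0 0 0;0 0 0 0 0 0"
}}

```text
t: 1.9
eef_pos: [0.5122, -0.1878, 0.3047]
tool_rot: [0.0, 0.982, -0.191, -0.001]
contact_force: [1.0, -0.7, 0.2]
opening: 0.0001
grip_force: 0.0
```

```bash
cat >> h.py <<'E'
from scipy.spatial.transform import Rotation as Ro
def to(target,yaw=None):
    s=robot.sense(); q=s['tool_rot']; R=Ro.from_quat([q[1],q[2],q[3],q[0]]).as_matrix()
    d=R.T@(np.array(target)-s['eef_pos']); print('tcp',s['eef_pos'].round(4),'toolx yaw',np.arctan2(R[1,0],R[0,0]).round(3),'tilt',R[2,2].round(4),'shift cm',(d*100).round(2),'F',s['contact_force'].round(1),'t',s['t'])
E
python3 - <<'E'
from h import *
to([.513,-.185,.2])
c=look('wrist','w1')
# refine case pose with the depth of top: fit in case frame
a=dict(np.load('top1.npz'));W=cloud(a)
yaw=-.388;R=np.array([[np.cos(yaw),-np.sin(yaw)],[np.sin(yaw),np.cos(yaw)]])
P=W[165:265,210:345].reshape(-1,3);P=P[np.isfinite(P).all(1)]
L=(P[:,:2]-[.4988,-.300])@R
n=np.array([np.sin(.682),0,np.cos(.682)]) # lid normal in case frame
h=np.c_[L,P[:,2]]@n
base=np.median(h[(abs(L[:,1])<.12)&(L[:,0]<.065)&(L[:,0]>.04)])
m=(abs(h-base)<.004)&(P[:,2]>.085)
print(base,'y',np.percentile(L[m,1],[1,3,50,97,99]),'x',np.percentile(L[m,0],[1,3,97,99]))
for lo in np.arange(-.05,.09,.01):
    k=(abs(L[:,0]-lo)<.005)&(abs(L[:,1]-.1)<.02);print(lo.round(2),np.median(P[k,2]).round(4) if k.any() else None,end=' ')
E
```

```text
tcp [ 0.5122 -0.1878  0.3047] toolx yaw -0.385 tilt -1.0 shift cm [-0.02 -0.3  10.47] F [ 1.  -0.7  0.2] t 1.9
0.11133563499665604 y [-0.13262633 -0.12839548  0.00101665  0.12817942  0.1325497 ] x [-0.05258735 -0.05092561  0.06233343  0.06443484]
-0.05 0.1818 -0.04 0.1761 -0.03 0.1681 -0.02 0.1598 -0.01 0.1511 0.0 0.1433 0.01 0.1349 0.02 0.1265 0.03 0.1188 0.04 0.1111 0.05 0.1036 0.06 0.0954 0.07 0.0908 0.08 0.0008 0.09 0.0002
```

View pics/w1.png

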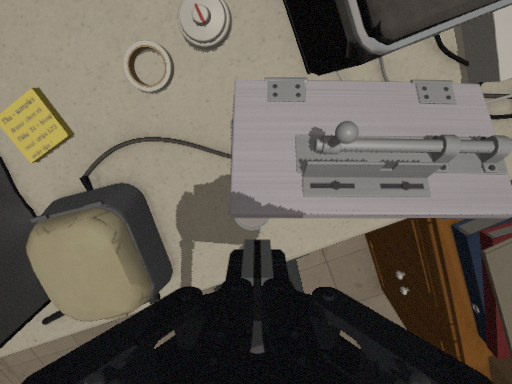

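The wrist view shows the lid level in the image from (233,80) to (510,217), with the fingers near (256,250), just in front of its left corner. The knob is at (346,131), and the notch plate's edge shows a gap near (397,167). Descending to press the lid.

>>> {"api": "step_arm", "payload": {
  "commands": "-0.3 -0.15 2.2 0 0 0;-0.3 -0.15 2.2 0 0 0;0 0 2.2 0 0 0;0 0 2.2 0 0 0;0 0 1.6 0 0 0;0 0 0.8 0 0 0;-0.1 0 0.8 0 0 0;-0.2 0 0.8 0 0 0"
}}

```text
t: 2.75
eef_pos: [0.5058, -0.1841, 0.1788]
tool_rot: [0.001, 0.981, -0.193, 0.002]
contact_force: [-0.4, 0.9, 6.8]
opening: -0.0001
grip_force: 2.5
```

>>> {"api": "step_arm", "payload": {
  "commands": "-0.2 0 0.8 0 0 0;-0.2 0 0.8 0 0 0;-0.2 0 0.8 0 0 0;-0.2 0 0.8 0 0 0;-0.1 0 0.8 0 0 0;-0.1 0 0.8 0 0 0"
}}

```text
t: 3.35
eef_pos: [0.4951, -0.1794, 0.1303]
tool_rot: [0.0, 0.981, -0.193, 0.0]
contact_force: [-1.2, 2.0, 4.4]
opening: 0.0002
grip_force: 2.2
```

>>> {"api": "step_arm", "payload": {
  "commands": "-0.1 0 0.7 0 0 0;0 0 0.6 0 0 0;0 0 0.4 0 0 0;0 0 0.3 0 0 0;0 0 0.2 0 0 0;0 0 0 0 0 0"
}}

```text
t: 3.95
eef_pos: [0.4954, -0.1784, 0.107]
tool_rot: [0.0, 0.981, -0.192, 0.001]
contact_force: [0.2, -0.7, -0.1]
opening: 0.0
grip_force: 0.0
```

>>> {"api": "step_arm", "payload": {
  "commands": "0 0 0.15 0 0 0;0 0 0.15 0 0 0;0 0 0 0 0 0"
}}

```text
t: 4.25
eef_pos: [0.4958, -0.1785, 0.106]
tool_rot: [0.0, 0.981, -0.192, 0.001]
contact_force: [-2.8, 0.9, 10.7]
opening: 0.0002
grip_force: 5.7
```

>>> {"api": "step_arm", "payload": {
  "commands": "0 0 0.15 0 0 0;0 0 0 0 0 0"
}}

```text
t: 4.45
eef_pos: [0.4958, -0.1785, 0.1059]
tool_rot: [0.0, 0.981, -0.192, 0.002]
contact_force: [-5.1, 2.4, 20.5]
opening: 0.0
grip_force: 10.3
```

>>> {"api": "step_arm", "payload": {
  "commands": "0 0 -2 0 0 0;0 0 -3 0 0 0;0 0 -4 0 0 0;0 0 -5 0 0 0;-3 0 -4 0 0 0;-4 3 0 0 0 0;-4 4 0 0 0 0;0 4 0 0 0 0;0 0 0 0 0 0;0 0 0 0 0 0",
  "claw": 5
}}

```text
t: 5.45
eef_pos: [0.3578, -0.2368, 0.2829]
tool_rot: [-0.0, 0.981, -0.194, 0.001]
contact_force: [0.0, 0.5, -1.1]
opening: 0.0502
grip_force: 0.0
```

```bash
python3 - <<'E'
from h import *
to([.5,-.3,.2])
c=look('wrist','w2'); a=look('top','top2')
for W in (cloud(a),cloud(c)):
    P=W.reshape(-1,3);P=P[np.isfinite(P).all(1)];m=(P[:,2]>.08)&(P[:,2]<.1)&(P[:,0]>.35)&(P[:,0]<.65)&(P[:,1]<-.1)&(P[:,1]>-.5)
    P=P[m];k=cv2.minAreaRect(P[:,:2].astype(np.float32));print(k,len(P))
    A=np.c_[P[:,:2],np.ones(len(P))]; s=np.linalg.lstsq(A,P[:,2],rcond=None)[0];print('slopes',s,np.median(P[:,2]))
E
```

```text
tcp [ 0.3578 -0.2368  0.2829] toolx yaw -0.39 tilt -1.0 shift cm [15.54  0.45  8.32] F [ 0.   0.5 -1.1] t 5.45
((0.5162439942359924, -0.31549444794654846), (0.28565147519111633, 0.21691438555717468), 67.64967346191406) 5098
slopes [-0.00328442 -0.00073769  0.09452427] 0.09305390012381555
((0.46160104870796204, -0.29451435804367065), (0.28590336441993713, 0.09921615570783615), 67.70667266845703) 25279
slopes [ 0.00033832 -0.00476518  0.09141856] 0.09261827139798219
```

View pics/w2.png

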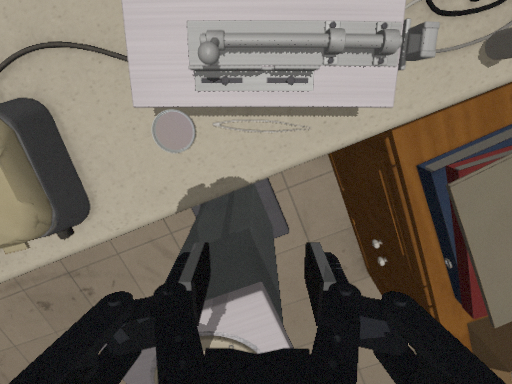

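The lid is shut and level. In the wrist view its front corners are at (133,107) and (394,107), the knob at (209,50), and the plate's top edge runs along row ~70 from 192 to 313. Next I work out the case frame, knob position and plate profile.

```bash
python3 - <<'E'
from h import *
c=dict(np.load('w2.npz'));a=dict(np.load('top2.npz'))
yaw=-.389;R=np.array([[np.cos(yaw),-np.sin(yaw)],[np.sin(yaw),np.cos(yaw)]])
def world_z(c,u,v,z):
    p=world(c,u,v,1.); o=-np.array(c['R']).T@c['t']; d=p-o; return o+d*(z-o[2])/d[2]
fl=world_z(c,133,107,.092);fr=world_z(c,394,107,.092);print('corners',fl,fr,np.linalg.norm(fl-fr))
d=fl-fr;print('yaw',np.arctan2(-d[0],d[1]))
cen=(fl+fr)[:2]/2+R@[.07,0];print('centre',cen)
W=cloud(c);L=(W[...,:2]-cen)@R;Z=W[...,2]
K=W[40:62,198:222].reshape(-1,3);K=K[K[:,2]>.13];print('knob top',K[:,2].max(),'mean',K.mean(0),(K.mean(0)[:2]-cen)@R)
# plate: points x in -.045..-.033
for y in np.arange(-.075,.065,.004):
    m=(abs(L[...,0]+.039)<.005)&(abs(L[...,1]-y)<.002);print(round(y*1000),np.nanpercentile(Z[m],[50,90]).round(3),end='|') if m.any() else 0
A=cv2.resize(c['pixels'][10:110,120:320],(800,400),interpolation=cv2.INTER_CUBIC);cv2.imwrite('pics/w2c.png',A[:,:,::-1])
T=cloud(a);LT=(T[...,:2]-cen)@R;m=(T[...,2]>.135)&(abs(LT[...,1])<.13)&(abs(LT[...,0])<.07);print('top knob',T[m].mean(0),T[m][:,2].max(),LT[m].mean(0),m.sum())
E
```

```text
corners [ 0.47035469 -0.1447756   0.092     ] [ 0.36806582 -0.39392169  0.092     ] 0.2693265448213737
yaw -0.389574673230189
centre [ 0.48398047 -0.29589707]
knob top 0.16740662418043753 mean [ 0.47606385 -0.24559962  0.16181876] [-0.02640114  0.04353719]
-75 [0.092 0.093]|-71 [0.092 0.093]|-67 [0.092 0.093]|-63 [0.092 0.093]|-59 [0.092 0.093]|-55 [0.092 0.093]|-51 [0.092 0.093]|-47 [0.095 0.122]|-43 [0.095 0.122]|-39 [0.095 0.122]|-35 [0.095 0.122]|-31 [0.095 0.122]|-27 [0.096 0.122]|-23 [0.096 0.122]|-19 [0.095 0.122]|-15 [0.095 0.122]|-11 [0.095 0.122]|-7 [0.095 0.11 ]|-3 [0.095 0.109]|1 [0.095 0.11 ]|5 [0.095 0.122]|9 [0.095 0.122]|13 [0.095 0.123]|17 [0.095 0.122]|21 [0.095 0.122]|25 [0.095 0.122]|29 [0.095 0.122]|33 [0.095 0.122]|37 [0.096 0.122]|41 [0.097 0.161]|45 [0.096 0.161]|49 [0.095 0.122]|53 [0.095 0.121]|57 [0.095 0.122]|61 [0.095 0.122]|top knob [ 0.47594842 -0.24338714  0.16208113] 0.1683780038870325 [-0.02734706  0.04554059] 37
```

View pics/w2c.png

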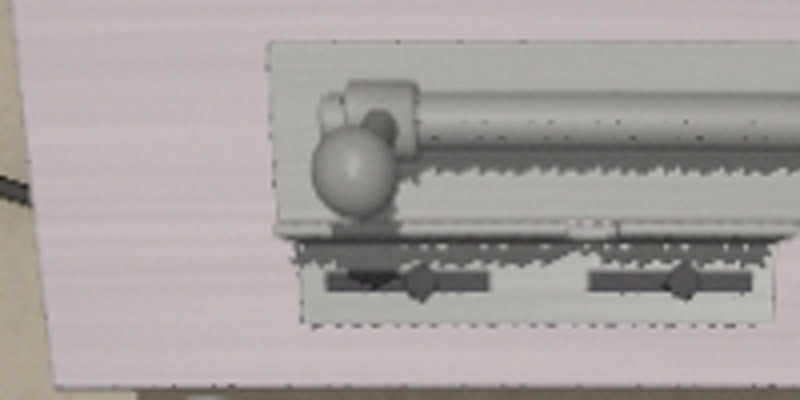

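Depth shows the notch floor (z ≈ 0.110) at case y ≈ −9..+3 and the knob at y ≈ 44, z ≈ 0.159. Straddling the knob with the fingers along y.

>>> {"api": "step_arm", "payload": {
  "commands": "2.8 -0.95 0 0 0 0;2.8 -0.95 0 0 0 0;2.8 -0.95 0 0 0 0;2.8 -0.95 0 0 0 0;0 0 3 0 0 0;0 0 3 0 0 0;0 0 3 0 0 0;0 0 2 0 0 0;0 0 1.2 0 0 0;0 0 0 0 0 0"
}}

```text
t: 6.55
eef_pos: [0.4753, -0.2417, 0.1591]
tool_rot: [-0.001, 0.981, -0.192, -0.002]
contact_force: [-0.7, -0.4, 0.0]
opening: 0.0503
grip_force: 0.0
```

```bash
python3 - <<'E'
from h import *
to([.476,-.2445,.159])
c=dict(np.load('w2.npz'));yaw=-.389;R=np.array([[np.cos(yaw),-np.sin(yaw)],[np.sin(yaw),np.cos(yaw)]]);cen=np.array([.484,-.2959])
W=cloud(c);L=(W[...,:2]-cen)@R;Z=W[...,2]
for y in np.arange(-.014,.010,.001):
    m=(abs(L[...,0]+.039)<.005)&(abs(L[...,1]-y)<.0006);print(round(y*1000),np.nanmax(Z[m]).round(3),end='|')
m=(Z>.128)&(Z<.150)&(abs(L[...,1])<.1);print('stem y?',np.median(L[m],0))
m=(Z>.145)&(abs(L[...,1])<.1);print('knob y',np.nanpercentile(L[m][:,1],[1,50,99]))
c=look('wrist','w3')
E
```

```text
tcp [ 0.4753 -0.2417  0.1591] toolx yaw -0.386 tilt -1.0 shift cm [0.17 0.24 0.01] F [-0.7 -0.4  0. ] t 6.55
-14 0.123|-13 0.123|-12 0.122|-11 0.122|-10 0.122|-9 0.123|-8 0.11|-7 0.109|-6 0.111|-5 0.11|-4 0.111|-3 0.111|-2 0.111|-1 0.111|0 0.11|1 0.11|2 0.11|3 0.123|4 0.124|5 0.123|6 0.123|7 0.121|8 0.123|9 0.122|stem y? [-0.01530933  0.0422994 ]
knob y [-0.05408096  0.00891692  0.06799708]
```

View pics/w3.png

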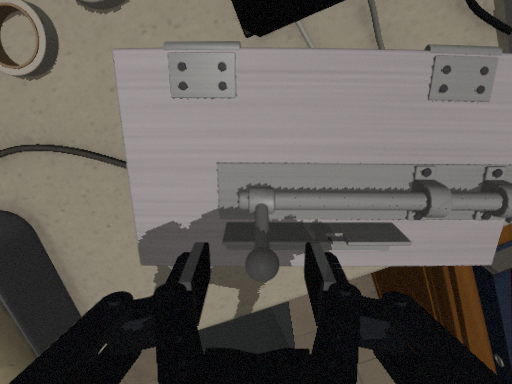

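The knob at (262,264) sits between the pads at (205,260) and (310,260), nearly centred. Centring and gripping.

>>> {"api": "step_arm", "payload": {
  "commands": "0.1 0.2 0 0 0 0;0 0 0 0 0 0;0 0 0 0 0 0;0 0 0 0 0 0;0 0 0 0 0 0;0 0 0 0 0 0",
  "claw": 0,
  "grip_force": 20
}}

```text
t: 7.2
eef_pos: [0.4758, -0.2453, 0.1617]
tool_rot: [0.0, 0.981, -0.192, 0.001]
contact_force: [-0.6, 2.7, 6.0]
opening: 0.0154
grip_force: 19.6
```

>>> {"api": "step_arm", "payload": {
  "commands": "0 0 0 0 0 0;0 0 0 0 0 0;0 0 0.5 0 0 0;0 0 0 0 0 0",
  "claw": 3
}}

```text
t: 7.6
eef_pos: [0.4751, -0.2451, 0.1548]
tool_rot: [-0.0, 0.981, -0.192, -0.001]
contact_force: [-0.5, -0.5, 0.2]
opening: 0.0296
grip_force: 0.0
```

>>> {"api": "step_arm", "payload": {
  "commands": "0 0 0 0 0 0;0 0 0 0 0 0;0 0 0 0 0 0;0 0 0 0 0 0;0 0 0 0 0 0",
  "claw": 0
}}

```text
t: 8.1
eef_pos: [0.4756, -0.2452, 0.1555]
tool_rot: [-0.0, 0.981, -0.192, -0.0]
contact_force: [1.0, 0.1, -2.5]
opening: 0.0148
grip_force: 19.5
```

>>> {"api": "step_arm", "payload": {
  "commands": "0 0.4 0 0 0 0;0 0.6 0 0 0 0;0 0.6 0 0 0 0;0 0.6 0 0 0 0;0 0 0 0 0 0"
}}

```text
t: 8.6
eef_pos: [0.4669, -0.2668, 0.1557]
tool_rot: [0.0, 0.981, -0.193, -0.0]
contact_force: [2.0, 0.3, -4.6]
opening: 0.015
grip_force: 19.5
```

>>> {"api": "step_arm", "payload": {
  "commands": "0 0.6 0 0 0 0;0 0.6 0 0 0 0;0 0.6 0 0 0 0;0 0.4 0 0 0 0;0 0.2 0 0 0 0;0 0 0 0 0 0"
}}

```text
t: 9.2
eef_pos: [0.458, -0.2886, 0.1557]
tool_rot: [0.0, 0.981, -0.193, -0.0]
contact_force: [2.3, 2.0, -6.4]
opening: 0.0151
grip_force: 19.6
```

```bash
python3 - <<'E'
from h import *
to([.476,-.2445,.159])
c=look('wrist','w4')
E
```

```text
tcp [ 0.458  -0.2886  0.1557] toolx yaw -0.388 tilt -1.0 shift cm [-0.   -4.77 -0.34] F [ 2.3  2.  -6.4] t 9.2
```

View pics/w4.png

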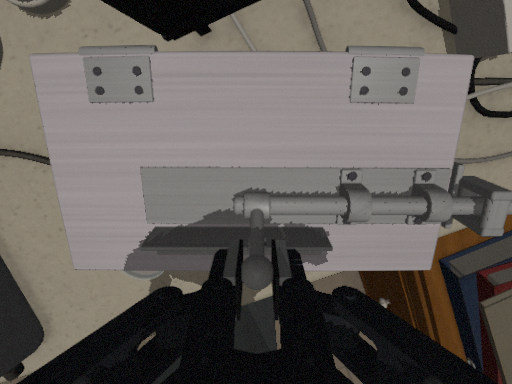

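The rod is through the staple at (490,210), the knob is held at (257,270), and the stem lies at case y ≈ −3, over the measured notch. Turning the handle along its arc, stopping before the plate edge.

>>> {"api": "step_arm", "payload": {
  "commands": "-0.57 0 0.18 0 0 0;-0.55 0 0.25 0 0 0;-0.52 0 0.31 0 0 0;-0.47 0 0.37 0 0 0;-0.43 0 0.42 0 0 0;0 0 0 0 0 0"
}}

```text
t: 9.85
eef_pos: [0.4342, -0.2787, 0.1406]
tool_rot: [0.001, 0.981, -0.192, -0.0]
contact_force: [1.9, -1.0, -1.4]
opening: 0.0151
grip_force: 20.0
```

>>> {"api": "step_arm", "payload": {
  "commands": "-0.16 0 0.19 0 0 0;-0.15 0 0.2 0 0 0;-0.14 0 0.2 0 0 0;0 0 0 0 0 0"
}}

```text
t: 10.25
eef_pos: [0.4299, -0.2768, 0.1343]
tool_rot: [0.0, 0.981, -0.192, -0.001]
contact_force: [0.2, -2.0, 0.2]
opening: 0.015
grip_force: 20.2
```

>>> {"api": "step_arm", "payload": {
  "commands": "-0.13 0 0.21 0 0 0;-0.12 0 0.22 0 0 0;0 0 0 0 0 0"
}}

```text
t: 10.55
eef_pos: [0.4277, -0.2758, 0.1299]
tool_rot: [0.0, 0.981, -0.192, -0.001]
contact_force: [-1.2, -2.8, -0.3]
opening: 0.0149
grip_force: 20.4
```

No resistance past 0.95 rad, so the stem is in the notch. Continuing to the seat.

>>> {"api": "step_arm", "payload": {
  "commands": "-0.11 0 0.22 0 0 0;-0.1 0 0.23 0 0 0;-0.09 0 0.23 0 0 0;0 0 0 0 0 0"
}}

```text
t: 10.95
eef_pos: [0.4252, -0.2747, 0.1231]
tool_rot: [0.0, 0.981, -0.192, -0.0]
contact_force: [-2.3, -2.5, 1.3]
opening: 0.0153
grip_force: 20.5
```

>>> {"api": "step_arm", "payload": {
  "commands": "-0.07 0 0.24 0 0 0;-0.06 0 0.24 0 0 0;0 0 0 0 0 0"
}}

```text
t: 11.25
eef_pos: [0.4241, -0.2742, 0.1183]
tool_rot: [0.0, 0.981, -0.192, -0.0]
contact_force: [-2.1, -3.7, 0.3]
opening: 0.0145
grip_force: 20.6
```

>>> {"api": "step_arm", "payload": {
  "commands": "-0.05 0 0.2 0 0 0;0 0 0 0 0 0"
}}

```text
t: 11.45
eef_pos: [0.4238, -0.2741, 0.1165]
tool_rot: [0.0, 0.981, -0.192, -0.0]
contact_force: [-0.8, -3.1, 0.1]
opening: 0.0149
grip_force: 20.7
```

>>> {"api": "step_arm", "payload": {
  "commands": "0 0 0.1 0 0 0;0 0 0 0 0 0"
}}

```text
t: 11.65
eef_pos: [0.4237, -0.2739, 0.1156]
tool_rot: [0.0, 0.981, -0.192, -0.0]
contact_force: [-2.3, -3.8, 0.4]
opening: 0.0148
grip_force: 20.7
```

>>> {"api": "step_arm", "payload": {
  "commands": "0 0 0.1 0 0 0;0 0 0 0 0 0"
}}

```text
t: 11.85
eef_pos: [0.4237, -0.2739, 0.1146]
tool_rot: [0.0, 0.981, -0.192, -0.0]
contact_force: [-3.1, -2.8, 1.4]
opening: 0.015
grip_force: 20.8
```

>>> {"api": "step_arm", "payload": {
  "commands": "0 0 0.1 0 0 0;0 0 0 0 0 0"
}}

```text
t: 12.05
eef_pos: [0.4236, -0.2738, 0.1138]
tool_rot: [-0.0, 0.981, -0.192, -0.0]
contact_force: [-4.4, -2.2, 3.9]
opening: 0.0148
grip_force: 20.9
```

>>> {"api": "step_arm", "payload": {
  "commands": "0 0 0.1 0 0 0;0 0 0 0 0 0"
}}

```text
t: 12.25
eef_pos: [0.4236, -0.2739, 0.113]
tool_rot: [0.0, 0.981, -0.192, -0.0]
contact_force: [-5.3, -3.2, 5.5]
opening: 0.0152
grip_force: 21.1
```

Upward force is building, so it is probably seated. I'll release, rise and check the knob height.

>>> {"api": "step_arm", "payload": {
  "commands": "0 0 0 0 0 0;0 0 0 0 0 0;0 0 0 0 0 0;0 0 -3 0 0 0;0 0 -4 0 0 0;-3 0 -4 0 0 0;-4 0 -2 0 0 0;0 0 0 0 0 0;0 0 0 0 0 0",
  "claw": 4
}}

```text
t: 13.15
eef_pos: [0.3591, -0.2472, 0.2432]
tool_rot: [0.0, 0.981, -0.193, 0.001]
contact_force: [0.4, -0.9, -0.0]
opening: 0.0399
grip_force: 0.0
```

```bash
python3 - <<'E'
from h import *
to([.424,-.274,.13])
c=look('wrist','w5')
yaw=-.389;R=np.array([[np.cos(yaw),-np.sin(yaw)],[np.sin(yaw),np.cos(yaw)]]);cen=np.array([.484,-.2959])
W=cloud(c);L=(W[...,:2]-cen)@R;Z=W[...,2]
m=(Z>.116)&(Z<.16)&(L[...,0]<-.045)&(L[...,0]>-.09)&(abs(L[...,1])<.03);print('knob',m.sum(),np.median(L[m],0),Z[m].max())
# stem slope
for x in np.arange(-.055,-.02,.005):
    k=(abs(L[...,0]-x)<.002)&(abs(L[...,1]+.003)<.003);print(round(x,3),np.nanpercentile(Z[k],90).round(4),end='|')
y=[np.nanmax(Z[(abs(L[...,0]+.039)<.005)&(abs(L[...,1]-v)<.0006)]).round(3) for v in np.arange(-.014,.01,.001)];print(y)
cv2.imwrite('pics/w5c.png',c['pixels'][:,:,::-1])
E
```

```text
tcp [ 0.3591 -0.2472  0.2432] toolx yaw -0.388 tilt -1.0 shift cm [ 6.99  0.03 11.34] F [ 0.4 -0.9 -0. ] t 13.15
knob 441 [-0.05850656 -0.00221108] 0.12856714255591054
-0.055 0.1259|-0.05 0.121|-0.045 0.1201|-0.04 0.1196|-0.035 0.1185|-0.03 0.1175|-0.025 0.1169|-0.02 0.116|[np.float64(0.124), np.float64(0.123), np.float64(0.125), np.float64(0.123), np.float64(0.124), np.float64(0.123), np.float64(0.119), np.float64(0.111), np.float64(0.117), np.float64(0.119), np.float64(0.121), np.float64(0.119), np.float64(0.12), np.float64(0.12), np.float64(0.119), np.float64(0.118), np.float64(0.11), np.float64(0.122), np.float64(0.123), np.float64(0.122), np.float64(0.124), np.float64(0.123), np.float64(0.123), np.float64(0.123)]
```

View pics/w5.png

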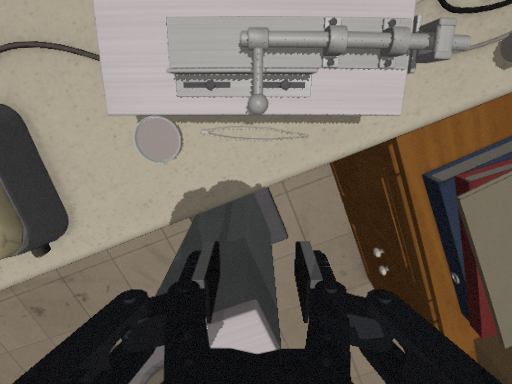

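The stem lies in the notch with slope ≈ 0.17 (handle ≈ 1.40); the knob is at (258,103) at the front edge and the bolt is through the staple at (440,40). One light press from above with closed fingers will confirm it is seated.

>>> {"api": "step_arm", "payload": {
  "commands": "2.3 0 0 0 0 0;2.3 0 0 0 0 0;2.3 0 1 0 0 0;0 0 3 0 0 0;0 0 3 0 0 0;0 0 2.3 0 0 0;0 0 0.5 0 0 0;0 0 0 0 0 0",
  "claw": 0
}}

```text
t: 14.0
eef_pos: [0.423, -0.2732, 0.1431]
tool_rot: [-0.001, 0.981, -0.192, -0.001]
contact_force: [0.3, 0.0, 0.6]
opening: -0.0
grip_force: 0.0
```

>>> {"api": "step_arm", "payload": {
  "commands": "0 0 0.2 0 0 0;0 0 0.1 0 0 0;0 0 0 0 0 0"
}}

```text
t: 14.3
eef_pos: [0.4234, -0.2739, 0.1426]
tool_rot: [0.0, 0.981, -0.192, 0.001]
contact_force: [-0.5, 0.6, 0.2]
opening: 0.0
grip_force: 0.0
```

>>> {"api": "step_arm", "payload": {
  "commands": "0 0 0.1 0 0 0;0 0 0 0 0 0"
}}

```text
t: 14.5
eef_pos: [0.423, -0.2736, 0.1411]
tool_rot: [0.0, 0.981, -0.192, 0.0]
contact_force: [0.5, 0.1, 0.7]
opening: 0.0
grip_force: 0.0
```

>>> {"api": "step_arm", "payload": {
  "commands": "0 0 0.1 0 0 0;0 0 0 0 0 0"
}}

```text
t: 14.7
eef_pos: [0.423, -0.2737, 0.1399]
tool_rot: [0.0, 0.981, -0.192, 0.0]
contact_force: [-0.4, 0.5, 2.4]
opening: -0.0002
grip_force: 0.7
```

>>> {"api": "step_arm", "payload": {
  "commands": "0 0 0.05 0 0 0;0 0 0 0 0 0"
}}

```text
t: 14.9
eef_pos: [0.423, -0.2737, 0.1395]
tool_rot: [0.0, 0.981, -0.192, 0.0]
contact_force: [0.0, 0.5, 4.0]
opening: -0.0001
grip_force: 1.6
```

>>> {"api": "step_arm", "payload": {
  "commands": "0 0 0.05 0 0 0;0 0 0 0 0 0"
}}

```text
t: 15.1
eef_pos: [0.4229, -0.2736, 0.139]
tool_rot: [0.0, 0.981, -0.192, 0.0]
contact_force: [-1.7, 0.5, 5.0]
opening: -0.0002
grip_force: 2.5
```

>>> {"api": "step_arm", "payload": {
  "commands": "0 0 0.05 0 0 0;0 0 0 0 0 0"
}}

```text
t: 15.3
eef_pos: [0.4228, -0.2736, 0.1386]
tool_rot: [0.0, 0.981, -0.192, -0.0]
contact_force: [-1.9, 0.5, 6.6]
opening: 0.0001
grip_force: 3.0
```

>>> {"api": "step_arm", "payload": {
  "commands": "0 0 0.05 0 0 0;0 0 0 0 0 0"
}}

```text
t: 15.5
eef_pos: [0.4227, -0.2736, 0.1383]
tool_rot: [0.0, 0.981, -0.192, -0.0]
contact_force: [-2.6, 1.5, 8.4]
opening: -0.0
grip_force: 3.6
```

The force rises elastically, so it is on the notch's bottom. Retreating and doing a final check.

>>> {"api": "step_arm", "payload": {
  "commands": "0 0 -2 0 0 0;0 0 -4 0 0 0;0 0 -4 0 0 0;-3 0 -2 0 0 0;-4 0 0 0 0 0;0 0 0 0 0 0;0 0 0 0 0 0"
}}

```text
t: 16.2
eef_pos: [0.3578, -0.2469, 0.2577]
tool_rot: [0.0, 0.981, -0.193, 0.001]
contact_force: [0.7, 0.4, -0.3]
opening: -0.0001
grip_force: 0.0
```

```bash
python3 - <<'E'
from h import *
c=look('wrist','w6');to([.424,-.274,.13])
yaw=-.389;R=np.array([[np.cos(yaw),-np.sin(yaw)],[np.sin(yaw),np.cos(yaw)]]);cen=np.array([.484,-.2959])
W=cloud(c);L=(W[...,:2]-cen)@R;Z=W[...,2]
m=(Z>.116)&(Z<.16)&(L[...,0]<-.05)&(L[...,0]>-.09)&(abs(L[...,1])<.03);print('knob',m.sum(),np.median(L[m],0),Z[m].max())
for x in np.arange(-.05,-.015,.005):
    k=(abs(L[...,0]-x)<.002)&(abs(L[...,1]+.003)<.003);print(round(x,3),np.nanpercentile(Z[k],90).round(4),end='|')
k=(abs(L[...,0]+.05)<.015)&(abs(L[...,1]-.09)<.03);print('lid front',np.nanmedian(Z[k]))
E
```

```text
tcp [ 0.3585 -0.2473  0.2575] toolx yaw -0.388 tilt -1.0 shift cm [ 7.060e+00 -1.000e-02  1.276e+01] F [ 0.9 -0.   0.1] t 16.25
knob 343 [-0.05957631 -0.00245188] 0.12816992439141506
-0.05 0.121|-0.045 0.12|-0.04 0.1193|-0.035 0.1187|-0.03 0.1179|-0.025 0.1171|-0.02 0.1164|-0.015 0.1189|lid front 0.09221884340130113
```

The handle is unchanged under the press (stem slope ≈ 0.16, about 1.41 rad), so it is seated, and the lid is shut. Handing in.

```bash
python3 -c "
from rig import robot
print(robot.sign_off())"
```

```text
the job is handed in; nothing more can be done
None
```

The job is handed in at about 16 s: the lid is pressed shut, the bolt is about 47 mm out and through the staple, and the handle reads about 1.4 rad, seated in the notch; I touched nothing else on the bench, but did not re-check the bystanders at the end.

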